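# Pack the dusting kit tray

### The arm

A 7-joint arm with a two-finger parallel gripper is mounted at the origin on a cart in front of the work surface, level with it; the furniture and walls round the work are solid. World frame = base frame: x ahead of the robot, y to its left, z up, the work surface at z = 0. Lengths are in m, angles in rad, forces in N, time in s.
With the tool pointing down it reaches from about 0.425 to 0.925 m from the base axis. Payload 6.8 kg.
Tool frame: the origin (TCP) lies at the very end of the fingers, on their centre line; the grasp point (between the pads) lies 19 mm behind it; z points along the fingers, y is the line along which they close (so a half turn about z gives the same grasp; the last joint's range is limited). The gripper opens to 85 mm and grips with 20 to 120 N. Pads are 22 mm wide; open, the fingers measure 114 mm over their backs; the gripper's body (76 mm by 85 mm) begins 54 mm behind the grasp point. The pads swing forward as they close: fully open they stand 13 mm farther back than shut.
Start: joints at [-1.331, 0.477, 0.022, 1.555, -0.011, 1.109, -0.083], TCP at [0.23, 0.635, 0.231] pointing down, gripper open.
Joint ranges: [-2.96, 2.96], [-0.34, 2.1], [-1.41, 1.46], [0.24, 2.44], [-1.37, 4.51], [0.17, 1.92], [-2.96, 2.96]. Speed limits (rad/s): [2.39, 2.39, 3.14, 3.14, 3.14, 3.14, 3.14].

### API

Orientations are given as a unit quaternion [w, x, y, z].
In Python, from station import bot gives the robot as it stands.
- The arm moves only by the tool jog_arm, never from a script. Its argument "motion" is a list of rows, each a list of 7 numbers: the turn, a rotation vector about the tool's x, y, z in rad, then the shift along the tool's x, y, z in mm, then the finger opening in mm, from 0 to 85.4. A call has 1 to 10 rows; each row is the pose to reach, as a shift and turn from the pose commanded when the call began, along the tool's axes at that moment; what a row does not reach only later rows make up. A row lasts 1/8 s, in which the tool goes at most 62.5 mm and 10.7 degrees, less where a joint would pass 70% of its speed; a pose out of reach is approached as far as the arm can. A call with a gripper value outside its range is refused whole. The fingers move at their own pace and stop on an object; "grip_force" is the grip in N (left out, the last holds). Time passes only in rows, so rows that repeat a pose let the fingers close. It gives the time, the measured TCP pose, the force, the opening and the grip force at its end, in the units of the state.
- bot.get_obs(): the state, without advancing time (a new reading comes with each control period).
- bot.read_camera(name): name is "side" or "top"; returns a dict with "pixels" (400x640x3 uint8, red, green, blue), "camera_matrix" (3x3 intrinsics, pixels), "distortion" ([k1, k2, p1, p2, k3] as OpenCV has them; the pictures are not rectified), "T" (4x4, takes a point from camera to world coordinates). Camera axes: x right, y down, z forward; pixel columns grow to the right and rows downward; lengths in m; the calibration is good to about 2 mm. A picture is of the moment at which its call begins. There is no depth.
- bot.hand_in(): hands the job in; it is judged then, once.
Trained networks look in a picture, given as the dict that the camera call returned (one of the last four; its "shot" number tells which), for a name from the list of things; names that differ only in an ending like _2 or _b are one class to them, and where a whole thing is asked for, a point or a joint stands for the part that bears it (a point fixed in the world has none). Each returns a list of dicts, best first, with "score" (0 to 1); they miss things now and then, are a little off and sometimes report something else, mostly with a low value. They report only what shows in the picture. A call takes as long as a camera call. They do not tell look-alikes from the thing itself.
- bot.spot_in(thing, picture): "xy" ([column, row] in pixels, amid what is visible of it).
- bot.tip_of(thing, picture): "xy" ([column, row] in pixels: a listed point, or the origin of a listed thing).
The state is a dict: "t": time; "q": joint angles; "joint_vel": joint speeds; "joint_torque": joint torques, N m; "eef_pos": TCP position; "tool_rot": TCP orientation; "contact_force": force on the tool from outside, world axes, zero at the start; "torque": the same for the moment, N m; "gripper_width": opening from 0.0 (shut) to 1.0 (fully open); "grasp_force": force on a finger pad.
Only numpy, scipy, OpenCV 4.12 (cv2) and the standard library are available. Lean on these libraries where they do the work, as an engineer would, in place of code of your own. Each camera call takes 0.05 s, during which the arm holds its last target. There are 200 camera calls.

### The job

Pack the print-dusting kit into the steel tray: stand the large black-lidded jar in the black ring, the white-lidded jar in the white ring and the red-lidded jar in the red ring, each upright on the tray floor, and lay the brown brush flat and lengthwise along the middle of the clear strip beside the rings, about halfway along the tray. Leave the small black-lidded jar and the black-handled white brush where they lie.

Things in the scene. Friction and masses are not known exactly. Their poses are not given: they have to be found in the camera images.
- black_jar_center (a point): Screw-lid plastic jar, black lid, white-labelled (black band) body; 63 mm across, 62 mm high, smooth round wall, about 0.12 kg, upright on the table. Point at its centre, 31 mm above its underside, z up along its axis.
- white_jar_center (a point): Screw-lid plastic jar, white lid, white-labelled (black band) body; 63 mm across, 62 mm high, smooth round wall, about 0.12 kg, upright on the table. Point at its centre, 31 mm above its underside, z up along its axis.
- red_lid_jar_center (a point): Screw-lid plastic jar, red lid, white-labelled (black band) body; 53 mm across, 50 mm high, smooth round wall, about 0.12 kg, upright on the table. Point at its centre, 25 mm above its underside, z up along its axis.
- black_ring: Round black holder ring fixed to the floor of the kit tray, open in the middle: 80 mm inside, 88 mm outside, 12 mm high; the jar stands on the tray floor inside it. Origin at its centre on the tray floor (2 mm above the table), z up. The three rings stand in a row along the tray, 91 mm apart, in any order.
- white_ring: Round white holder ring fixed to the floor of the kit tray, open in the middle: 80 mm inside, 88 mm outside, 12 mm high; the jar stands on the tray floor inside it. Origin at its centre on the tray floor (2 mm above the table), z up. The three rings stand in a row along the tray, 91 mm apart, in any order.
- red_ring: Round red holder ring fixed to the floor of the kit tray, open in the middle: 80 mm inside, 88 mm outside, 12 mm high; the jar stands on the tray floor inside it. Origin at its centre on the tray floor (2 mm above the table), z up. The three rings stand in a row along the tray, 91 mm apart, in any order.
- brown_brush_center (a point): Dusting brush with brown wooden handle and brown bristles, lying flat on the table: 166 mm long, handle 12 mm wide and 12 mm high, bristles spreading to 33 mm. Point half-way along it and 6 mm above its underside, where it can be gripped across the handle; its y axis runs along the brush toward the handle's end, z up. Rigid handle from 29 mm on the bristle side of this point to 83 mm on the other side; the soft bristles beyond do not resist. About 0.02 kg.
- brush_strip (a point): Centre of the clear strip of the fixed kit tray's floor, beside the row of rings; 2 mm above the table. The tray is a shallow grey steel tray 301 mm long, 201 mm wide, walls 2 mm thick and 30 mm high. y axis along the tray's length (middle of the length is here), x axis across it toward the rings, z up. The strip is about 100 mm wide (tray wall 52 mm away on the -x side, the outer edges of the rings 50 mm away on the +x side) and runs the tray's full length.
- small_black_jar_center (a point): Screw-lid plastic jar, black lid, pale red banded body; 49 mm across, 50 mm high, smooth round wall, about 0.12 kg, upright on the table. Point at its centre, 25 mm above its underside, z up along its axis. A look-alike that does not belong to the kit: smaller than the other black-lidded jar.
- black_brush_center (a point): Dusting brush with black handle and white bristles, 191 mm long, handle 12 mm wide, lying flat. A look-alike that does not belong to the kit. Point half-way along it, 6 mm above its underside; its y axis runs along it toward the handle's end.
Not all that is in view belongs to the job. Of the things like the part that bears white_jar_center, leave any that is blue; of the rest the larger one is meant.

How it is judged:
At the end, for the whole second after the job is handed in: Each kit jar upright on the tray floor in the ring of its lid's colour (within 16 mm of centre); brown brush flat in the strip (within 18 mm across, 50 mm along, 0.22 rad of the tray's length, either way round); all released, at rest; look-alikes within 30 mm of their start (horizontal distance between black_jar_center and black_ring below 0.016 m and z of black_jar_center in the frame of black_ring below 0.036 m and angle between each of black_jar_center, white_jar_center, red_lid_jar_center's own z axis and vertical below 0.1 rad and linear speed of each of black_jar, white_jar, red_lid_jar, brown_brush below 0.02 m/s and horizontal distance between white_jar_center and white_ring below 0.016 m and z of white_jar_center in the frame of white_ring below 0.036 m and horizontal distance between red_lid_jar_center and red_ring below 0.016 m and z of red_lid_jar_center in the frame of red_ring below 0.03 m and x of brown_brush_center in the frame of brush_strip between -0.018 and 0.018 m and y of brown_brush_center in the frame of brush_strip between -0.05 and 0.05 m and z of brown_brush_center in the frame of brush_strip below 0.012 m and angle between the y axis of brown_brush_center and the y axis of brush_strip, either way round below 0.22 rad and angle between brown_brush_center's own z axis and vertical below 0.15 rad and distance of each of small_black_jar_center, black_brush_center from where it was at the start of the episode below 0.03 m); the robot touches nothing.
It fails at once if a look-alike is lifted or shoved out of its place (distance of any of small_black_jar_center, black_brush_center from where it was at the start of the episode above 0.03 m).
It also fails if it takes over 115 s, if anything falls off the work surface, if the arm or the gripper's body presses on something with over 40 N, if the wrist force passes 120 N, or if a joint passes its speed limit or range.

## Working session

There is one attempt and no reset: what is moved stays moved. The work goes in short steps, Python scripts to look and compute and a tool call to move; the robot and the scene stay as the last step left them, time stands still between calls to the robot, and variables do not carry over. Pictures are saved under pics/ and viewed, at most 14 in all, crops included, and the job is handed in when it is done.

Besides the shell and the picture viewer there is one more tool, called after ">>>" as name(argument=value, ...) on one line, values as JSON. jog_arm: Moves the arm, as the interface text tells. Its arguments: {"type":"object","properties":{"motion":{"type":"array"},"grip_force":{"type":"number"}},"required":["motion"]}

```bash
mkdir -p pics; cat > h.py <<'E'
from station import bot
import numpy as np, cv2
def px2w(p,uv,z):
    u=cv2.undistortPoints(np.array([[uv]],float),np.array(p["camera_matrix"],float),np.array(p["distortion"],float))[0,0]
    T=np.array(p["T"]);d=T[:3,:3]@[u[0],u[1],1];o=T[:3,3]
    return o+d*(z-o[2])/d[2]
def save(p,n): cv2.imwrite(f"pics/{n}.png",cv2.cvtColor(np.array(p["pixels"]),cv2.COLOR_RGB2BGR))
E
python3 - <<'E'
from h import *
o=bot.get_obs();print({k:np.round(v,3) for k,v in o.items()})
Z=dict(black_jar_center=.031,white_jar_center=.031,red_lid_jar_center=.025,small_black_jar_center=.025,brown_brush_center=.006,black_brush_center=.006,black_ring=.002,white_ring=.002,red_ring=.002,brush_strip=.002)
for c in("top","side"):
    p=bot.read_camera(c);save(p,c+"0");print(c,np.round(p["T"],2).tolist())
    for n,z in Z.items():
        for r in bot.tip_of(n,p)[:4]: print(n,round(r["score"],2),np.round(r["xy"]),px2w(p,r["xy"],z).round(3)[:2])
E
```

```text
{'t': np.float64(0.0), 'q': array([-1.331,  0.478,  0.022,  1.556, -0.012,  1.109, -0.083]), 'joint_vel': array([-0.   ,  0.001,  0.001,  0.   , -0.   ,  0.   , -0.   ]), 'joint_torque': array([ 0.0000e+00, -5.9646e+01,  1.6080e+00, -2.8118e+01,  1.2000e-02,
        1.0000e-02, -0.0000e+00]), 'eef_pos': array([0.23 , 0.634, 0.23 ]), 'tool_rot': array([-0.   ,  0.173,  0.985, -0.001]), 'contact_force': array([-0.333, -0.711,  0.631]), 'torque': array([ 0.023,  0.013, -0.029]), 'grasp_force': np.float64(0.0), 'gripper_width': np.float64(0.998)}
top [[0.02, -1.0, 0.1, 0.46], [-1.0, -0.02, 0.01, 0.01], [-0.01, -0.1, -1.0, 1.23], [0.0, 0.0, 0.0, 1.0]]
black_jar_center 0.77 [296. 232.] [0.49  0.081]
white_jar_center 0.78 [245. 138.] [0.728 0.218]
white_jar_center 0.68 [246. 176.] [0.63  0.211]
white_jar_center 0.59 [341. 173.] [ 0.642 -0.029]
red_lid_jar_center 0.97 [247. 236.] [0.478 0.205]
red_lid_jar_center 0.2 [300. 172.] [0.644 0.075]
small_black_jar_center 0.86 [298. 174.] [0.639 0.081]
brown_brush_center 0.72 [204. 206.] [0.554 0.322]
brown_brush_center 0.71 [415. 209.] [ 0.556 -0.2
[... 266 characters left out ...]
0.18, -0.41, 0.89, -1.07], [0.02, -0.91, -0.42, 0.56], [0.0, 0.0, 0.0, 1.0]]
black_jar_center 0.75 [281. 200.] [0.493 0.09 ]
white_jar_center 0.85 [322. 180.] [0.634 0.219]
white_jar_center 0.76 [355. 185.] [0.73  0.168]
white_jar_center 0.58 [340. 213.] [ 0.641 -0.019]
red_lid_jar_center 0.53 [269. 189.] [0.466 0.188]
small_black_jar_center 0.5 [333. 205.] [0.635 0.048]
brown_brush_center 0.57 [288. 174.] [0.542 0.355]
brown_brush_center 0.36 [281. 200.] [0.496 0.147]
black_brush_center 0.87 [295. 228.] [ 0.515 -0.041]
black_ring 0.91 [285. 270.] [ 0.47  -0.224]
white_ring 0.94 [324. 266.] [ 0.559 -0.225]
red_ring 0.56 [365. 261.] [ 0.657 -0.215]
brush_strip 0.63 [333. 288.] [ 0.562 -0.31 ]
```

```bash
ls -la .
```

```text
total 16
drwxr-xr-x  3 agent agent 4096 Dec  3 16:16 .
drwxr-xr-x 23 root  root  4096 Dec  3 16:16 ..
-rw-r--r--  1 agent agent  373 Dec  3 16:16 h.py
drwxr-xr-x  2 agent agent 4096 Dec  3 16:16 pics
```

```bash
python3 - <<'E'
import cv2
i=cv2.imread("pics/top0.png")[100:280,170:490];cv2.imwrite("pics/top0c.png",cv2.resize(i,(800,450),interpolation=cv2.INTER_CUBIC))
i=cv2.imread("pics/side0.png")[130:330,200:440];cv2.imwrite("pics/side0c.png",cv2.resize(i,(720,600),interpolation=cv2.INTER_CUBIC))
E
```

```text
(no output)
```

View pics/top0c.png

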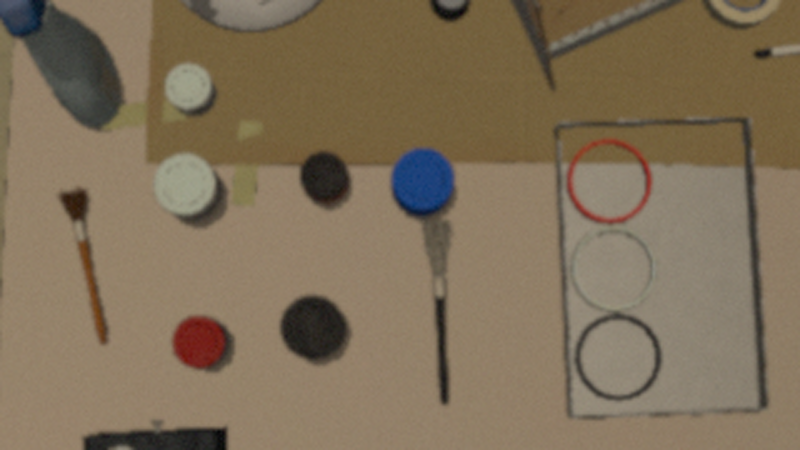

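View pics/side0c.png

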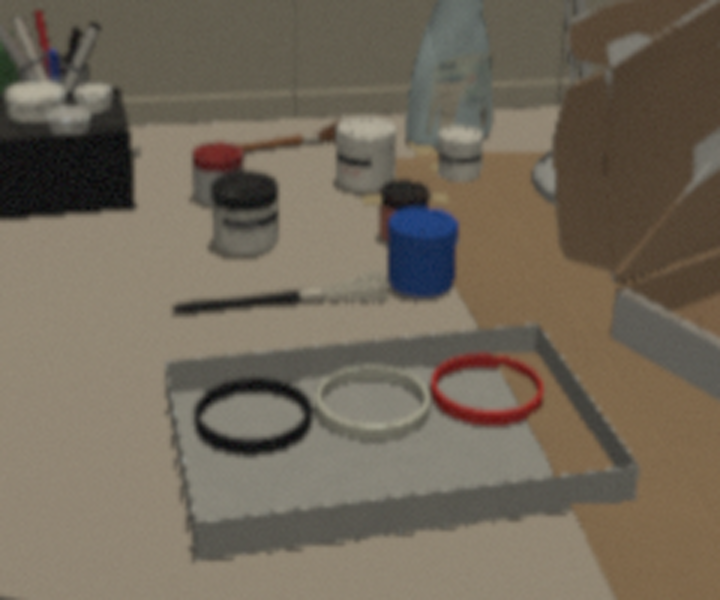

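The top view shows the kit and the tray. The large white jar is at about px (244,174), with the blue jar (341,173) and the small white jar (245,138) to be left alone. The black jar is at (296,231), the red jar at (250,237), and the brown brush runs from (200,178) to (211,236) with its bristles on the far side. The tray rings, near to far, are black, white, red, and the strip lies on the -y side. Next I refine the positions by colour segmentation.

```bash
cat >> h.py <<'E'
def seg(p,box,f):
    c0,r0,c1,r1=box; im=np.array(p["pixels"]).astype(int)[r0:r1,c0:c1]
    m=f(im[...,0],im[...,1],im[...,2]).astype(np.uint8)
    n,l,s,c=cv2.connectedComponentsWithStats(m,connectivity=8)
    k=1+np.argmax(s[1:,4]); y,x=np.nonzero(l==k); return np.c_[x+c0,y+r0].astype(float)
def circ(P):
    A=np.c_[P[:,:2],np.ones(len(P))];s=np.linalg.lstsq(A,(P[:,:2]**2).sum(1),rcond=None)[0]
    c=s[:2]/2; return c,np.sqrt(s[2]+c@c)
def W(p,pts,z): return np.array([px2w(p,q,z) for q in pts])
from scipy.spatial.transform import Rotation as R
def rel(targets):
    "targets: (x,y,z,yaw) yaw=angle in deg of tool y axis from world x; prints rows"
    o=bot.get_obs();q=np.array(o["tool_rot"]);R0=R.from_quat(q[[1,2,3,0]]);p=np.array(o["eef_pos"])
    for x,y,z,a in targets:
        Y=np.array([np.cos(np.radians(a)),np.sin(np.radians(a)),0]);best=None
        for s in(1,-1):
            Zt=np.array([0,0,-1.]);M=R.from_matrix(np.c_[np.cross(s*Y,Zt),s*Y,Zt]);v=(R0.inv()*M).as_rotvec()
            if best is None or np.linalg.norm(v)<np.linalg.norm(best):best=v
        d=R0.inv().apply(np.array([x,y,z])-p)*1000
        print((x,y,z,a),"->",best.round(3).tolist(),d.round(1).tolist())
E
python3 - <<'E'
from h import *
p=bot.read_camera("top")
dark=lambda r,g,b:(r+g+b)<170
red=lambda r,g,b:(r>g+50)&(r>b+50)
lidw=lambda r,g,b:(g>r-12)&(b>r-35)&(r>140)
brown=lambda r,g,b:((r-b>55)|(r+g+b<230))
for n,box,f,z in[("black",(278,212,318,250),dark,.062),("red",(235,220,268,252),red,.05),("white",(228,155,262,190),lambda r,g,b:(g>=r-8)&(g>125),.062),("small",(285,156,314,186),dark,.05),("blue",(322,152,358,190),lambda r,g,b:b>r+40,.062),
 ("ringred",(385,145,440,195),lambda r,g,b:(r>g+35)&(r>b+35),.014),("ringblk",(395,222,440,265),lambda r,g,b:(r+g+b)<220,.014)]:
    P=seg(p,box,f);w=W(p,P,z);mm=(w.max(0)+w.min(0))/2
    print(n,len(P),"mid",mm[:2].round(4),"ext",np.ptp(w,axis=0)[:2].round(4),"circ",circ(w) if "ring" in n else "")
P=seg(p,(190,170,222,245),brown);w=W(p,P,.006)[:,:2];c=w.mean(0);v=np.linalg.svd(w-c)[2][0];t=(w-c)@v
print("brush",len(P),c,v,t.min(),t.max())
i=np.array(p["pixels"])
for q in[(244,174),(204,180),(206,195),(208,215),(416,207),(300,200),(230,200)]: print(q,i[q[1],q[0]])
E
```

```text
black 483 mid [0.4919 0.0808] ext [0.0587 0.0614] circ 
red 320 mid [0.4765 0.1964] ext [0.0472 0.05  ] circ 
white 461 mid [0.6342 0.2144] ext [0.0579 0.0602] circ 
small 301 mid [0.6421 0.0738] ext [0.0506 0.0454] circ 
blue 480 mid [ 0.6394 -0.0222] ext [0.0603 0.0571] circ 
ringred 260 mid [ 0.6518 -0.2173] ext [0.0866 0.086 ] circ (array([ 0.65101437, -0.21690038]), np.float64(0.04143623489132414))
ringblk 63 mid [ 0.4706 -0.2442] ext [0.0813 0.0465] circ (array([ 0.46919541, -0.22548829]), np.float64(0.04151440106072855))
brush 139 [0.52874798 0.3153976 ] [-0.96749746 -0.25288074] -0.05158837717706066 0.054035951610845616
(244, 174) [158 159 138]
(204, 180) [69 57 43]
(206, 195) [141 124 101]
(208, 215) [88 67 46]
(416, 207) [146 135 120]
(300, 200) [147 128 106]
(230, 200) [149 129 107]
```

```bash
python3 - <<'E'
from h import *
rel([(.557,.321,.15,103),(.557,.321,.05,103)])
E
```

```text
(0.557, 0.321, 0.15, 103) -> [-0.0, -0.0, -0.575] [-414.2, -183.4, 81.3]
(0.557, 0.321, 0.05, 103) -> [-0.0, -0.0, -0.575] [-414.2, -183.4, 181.3]
```

>>> jog_arm(motion=[[0, 0, -0.15, -52, -23, 0, 40], [0, 0, -0.3, -104, -46, 0, 40], [0, 0, -0.45, -156, -69, 20, 40], [0, 0, -0.575, -208, -92, 40, 40], [0, 0, -0.575, -260, -115, 60, 40], [0, 0, -0.575, -312, -138, 81, 40], [0, 0, -0.575, -364, -161, 81, 40], [0, 0, -0.575, -414, -183, 81, 40], [0, 0, -0.575, -414, -183, 130, 40], [0, 0, -0.575, -414, -183, 181, 40]], grip_force=30)

```text
t: 2.4
eef_pos: [0.5585, 0.321, 0.0501]
tool_rot: [0.001, -0.112, 0.994, 0.001]
contact_force: [0.4, -0.1, -0.9]
gripper_width: 0.468
grasp_force: 0.0
```

Now a close look before closing on the brush.

```bash
python3 - <<'E'
from h import *
p=bot.read_camera("top");q=bot.read_camera("side")
a=np.array(p["pixels"])[140:260,160:260];b=np.array(q["pixels"])[110:230,240:340]
i=np.hstack([cv2.resize(a,(400,480)),cv2.resize(b,(400,480))]);cv2.imwrite("pics/b1.png",i[...,::-1])
rel([(.558,.321,.0035,103)])
E
```

```text
(0.558, 0.321, 0.0035, 103) -> [-0.004, -0.01, 0.0] [-5.6, 1.1, 41.4]
```

View pics/b1.png

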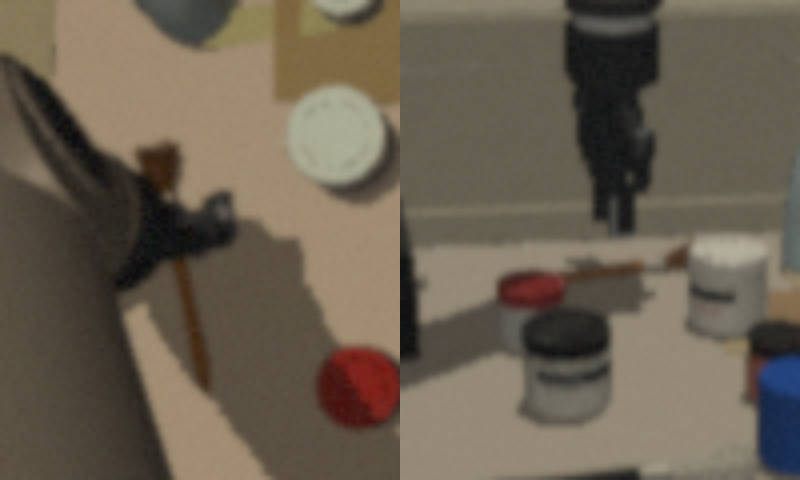

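```bash
python3 - <<'E'
from h import *
for _ in range(3):
    o=bot.get_obs();print(o["t"],np.round(o["eef_pos"],4),np.round(o["tool_rot"],3),np.round(o["contact_force"],2),np.round(o["joint_vel"],3));bot.read_camera("top")
rel([(.558,.321,.0035,103)])
E
```

```text
2.5 [0.5532 0.3189 0.0449] [-0.005 -0.113  0.994 -0.002] [-1.65 -1.25  0.2 ] [-0.008 -0.075  0.004 -0.061  0.001  0.07   0.001]
2.55 [0.555  0.3203 0.0481] [-0.003 -0.113  0.994 -0.001] [1.13 0.64 0.8 ] [-0.003 -0.062  0.006 -0.056  0.     0.012  0.001]
2.6 [0.5568 0.3215 0.0505] [-0.    -0.113  0.994 -0.   ] [ 0.57 -0.06  0.31] [-0.004 -0.042  0.003 -0.035  0.    -0.004 -0.002]
(0.558, 0.321, 0.0035, 103) -> [0.001, 0.002, 0.0] [0.2, -1.3, 48.5]
```

>>> jog_arm(motion=[[0, 0, 0, 0, 0, 15, 40], [0, 0, 0, 0, 0, 30, 40], [0, 0, 0, 0, 0, 40, 40], [0, 0, 0, 0, 0, 46.5, 40], [0, 0, 0, 0, 0, 46.5, 40], [0, 0, 0, 0, 0, 46.5, 0], [0, 0, 0, 0, 0, 46.5, 0], [0, 0, 0, 0, 0, 46.5, 0], [0, 0, 0, 0, 0, 46.5, 0], [0, 0, 0, 0, 0, 46.5, 0]], grip_force=30)

```text
t: 3.9
eef_pos: [0.5573, 0.3217, 0.0043]
tool_rot: [0.0, -0.113, 0.994, 0.0]
contact_force: [-1.4, -0.2, 4.8]
gripper_width: 0.127
grasp_force: 31.9
```

```bash
python3 - <<'E'
from h import *
rel([(.557,.321,.12,103),(.5646,-.315,.15,93),(.5646,-.315,.05,93)])
E
```

```text
(0.557, 0.321, 0.12, 103) -> [0.0, 0.001, 0.0] [0.3, -0.6, -115.7]
(0.5646, -0.315, 0.15, 93) -> [0.0, 0.001, 0.175] [136.1, -621.9, -146.0]
(0.5646, -0.315, 0.05, 93) -> [0.0, 0.001, 0.175] [136.2, -622.0, -46.0]
```

>>> jog_arm(motion=[[0, 0, 0, 0, 0, -50, 0], [0, 0, 0, 0, 0, -110, 0], [0, 0, 0, 13, -60, -146, 0], [0, 0, 0.05, 26, -120, -146, 0], [0, 0, 0.1, 39, -180, -146, 0], [0, 0, 0.15, 52, -240, -146, 0], [0, 0, 0.175, 65, -300, -146, 0], [0, 0, 0.175, 78, -360, -146, 0], [0, 0, 0.175, 92, -420, -146, 0], [0, 0, 0.175, 105, -480, -146, 0]])

```text
t: 5.15
eef_pos: [0.5621, -0.1716, 0.1496]
tool_rot: [-0.0, -0.026, 1.0, 0.0]
contact_force: [0.1, -0.6, 0.3]
gripper_width: 0.125
grasp_force: 31.3
```

```bash
python3 - <<'E'
from h import *
rel([(.5646,-.315,.15,93),(.5646,-.315,.03,93)])
E
```

```text
(0.5646, -0.315, 0.15, 93) -> [0.0, -0.0, 0.0] [5.0, -143.3, -0.5]
(0.5646, -0.315, 0.03, 93) -> [0.0, -0.0, 0.0] [5.0, -143.4, 119.5]
```

>>> jog_arm(motion=[[0, 0, 0, 2, -55, 0, 0], [0, 0, 0, 4, -105, 0, 0], [0, 0, 0, 5, -143, 20, 0], [0, 0, 0, 5, -143, 50, 0], [0, 0, 0, 5, -143, 90, 0], [0, 0, 0, 5, -143, 120, 0], [0, 0, 0, 5, -143, 120, 0], [0, 0, 0, 5, -143, 120, 0], [0, 0, 0, 5, -143, 120, 0], [0, 0, 0, 5, -143, 120, 0]])

```text
t: 6.4
eef_pos: [0.5659, -0.3132, 0.031]
tool_rot: [0.001, -0.026, 1.0, -0.0]
contact_force: [0.1, -0.2, -1.2]
gripper_width: 0.125
grasp_force: 31.3
```

```bash
python3 - <<'E'
from h import *
p=bot.read_camera("top");q=bot.read_camera("side")
a=np.array(p["pixels"])[140:280,370:490];b=np.array(q["pixels"])[190:330,230:430]
i=np.hstack([cv2.resize(a,(343,400)),cv2.resize(b,(457,400))]);cv2.imwrite("pics/b2.png",i[...,::-1])
rel([(.5646,-.315,.006,93)])
E
```

```text
(0.5646, -0.315, 0.006, 93) -> [-0.0, 0.001, -0.0] [1.1, -1.9, 24.5]
```

View pics/b2.png

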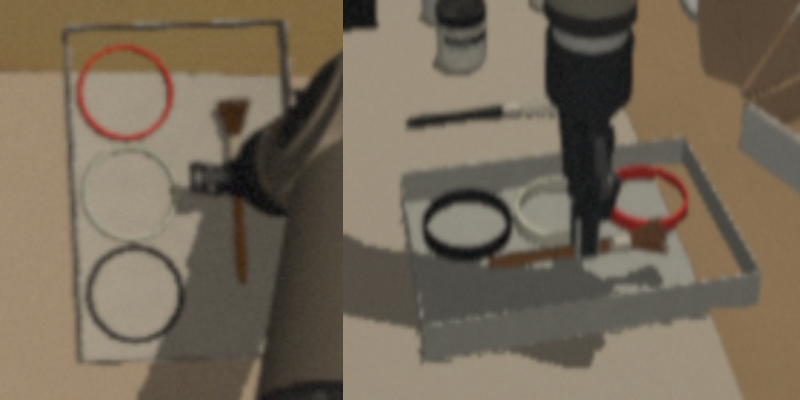

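The brush hangs over the strip, aligned with the tray and mid-length, so I lower and release it.

>>> jog_arm(motion=[[0, 0, 0, 0, -1.5, 10, 0], [0, 0, 0, 0, -1.5, 18, 0], [0, 0, 0, 0, -1.5, 24, 0], [0, 0, 0, 0, -1.5, 24, 0], [0, 0, 0, 0, -1.5, 24, 30], [0, 0, 0, 0, -1.5, 24, 30], [0, 0, 0, 0, -1.5, 24, 30], [0, 0, 0, 0, -1.5, -20, 30], [0, 0, 0, 0, -1.5, -80, 60], [0, 0, 0, 0, -1.5, -120, 85]])

```text
t: 7.75
eef_pos: [0.566, -0.3148, 0.1525]
tool_rot: [0.001, -0.026, 1.0, -0.001]
contact_force: [1.4, -0.7, -0.8]
gripper_width: 0.765
grasp_force: 0.0
```

```bash
python3 - <<'E'
from h import *
rel([(.56,-.15,.17,55),(.52,.07,.17,55),(.492,.081,.15,55),(.492,.081,.08,55)])
E
```

```text
(0.56, -0.15, 0.17, 55) -> [-0.0, 0.003, 0.663] [-2.6, 164.9, -17.7]
(0.52, 0.07, 0.17, 55) -> [-0.0, 0.003, 0.663] [25.8, 386.7, -18.0]
(0.492, 0.081, 0.15, 55) -> [-0.0, 0.003, 0.663] [53.3, 399.2, 1.9]
(0.492, 0.081, 0.08, 55) -> [-0.0, 0.003, 0.663] [53.4, 399.2, 71.9]
```

>>> jog_arm(motion=[[0, 0, 0.1, 5, 50, -18, 85], [0, 0, 0.25, 10, 105, -18, 85], [0, 0, 0.4, 20, 160, -18, 85], [0, 0, 0.55, 30, 215, -18, 85], [0, 0, 0.663, 38, 270, -18, 85], [0, 0, 0.663, 46, 325, -18, 85], [0, 0, 0.663, 53, 370, -10, 85], [0, 0, 0.663, 53, 399, 2, 85], [0, 0, 0.663, 53, 399, 40, 85], [0, 0, 0.663, 53, 399, 62, 85]])

```text
t: 9.0
eef_pos: [0.4908, 0.0819, 0.0865]
tool_rot: [-0.0, 0.3, 0.954, -0.0]
contact_force: [0.1, 0.1, 1.0]
gripper_width: 0.993
grasp_force: 0.0
```

```bash
python3 - <<'E'
from h import *
p=bot.read_camera("top")
p=bot.read_camera("top")
p=bot.read_camera("top");q=bot.read_camera("side")
a=np.array(p["pixels"])[150:290,240:500];b=np.array(q["pixels"])[110:330,220:420]
i=np.hstack([cv2.resize(a,(440,240)),cv2.resize(b,(220,240))]);i=np.hstack([cv2.resize(a,(450,440)),cv2.resize(b,(350,440))]);cv2.imwrite("pics/j1.png",i[...,::-1])
rel([(.492,.081,.021,55)])
E
```

```text
(0.492, 0.081, 0.021, 55) -> [-0.0, -0.0, -0.0] [-0.5, 0.1, 67.0]
```

View pics/j1.png

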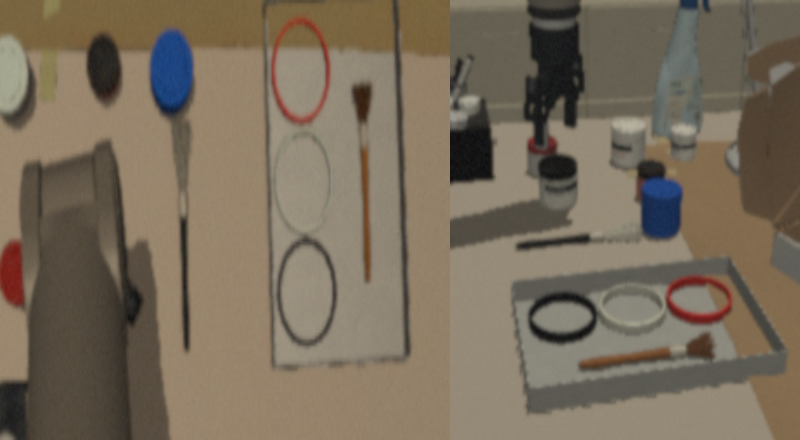

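The brush lies midway in the strip and the gripper is open above the black jar. I descend and grip.

>>> jog_arm(motion=[[0, 0, 0, 0, 0, 15, 85], [0, 0, 0, 0, 0, 35, 85], [0, 0, 0, 0, 0, 52, 85], [0, 0, 0, 0, 0, 64, 85], [0, 0, 0, 0, 0, 66, 85], [0, 0, 0, 0, 0, 66, 40], [0, 0, 0, 0, 0, 66, 40], [0, 0, 0, 0, 0, 66, 40], [0, 0, 0, 0, 0, 66, 40], [0, 0, 0, 0, 0, 66, 40]], grip_force=35)

```text
t: 10.45
eef_pos: [0.4921, 0.0815, 0.0224]
tool_rot: [0.001, 0.301, 0.954, 0.0]
contact_force: [-1.8, -1.0, 6.4]
gripper_width: 0.724
grasp_force: 38.5
```

```bash
python3 - <<'E'
from h import *
rel([(.492,.081,.16,55),(.4695,-.2253,.16,48),(.4695,-.2253,.06,48)])
E
```

```text
(0.492, 0.081, 0.16, 55) -> [0.001, 0.001, 0.0] [-0.3, -0.3, -137.6]
(0.4695, -0.2253, 0.16, 48) -> [0.001, 0.001, 0.122] [-157.6, -264.2, -137.7]
(0.4695, -0.2253, 0.06, 48) -> [0.001, 0.001, 0.122] [-157.5, -264.3, -37.7]
```

>>> jog_arm(motion=[[0, 0, 0, 0, 0, -40, 40], [0, 0, 0, 0, 0, -100, 40], [0, 0, 0, -20, -35, -137, 40], [0, 0, 0.06, -50, -85, -137, 40], [0, 0, 0.122, -78, -131, -137, 40], [0, 0, 0.122, -105, -177, -137, 40], [0, 0, 0.122, -131, -220, -137, 40], [0, 0, 0.122, -150, -251, -137, 40], [0, 0, 0.122, -157.5, -264, -120, 40], [0, 0, 0.122, -157.5, -264, -80, 40]])

```text
t: 11.7
eef_pos: [0.4701, -0.2276, 0.1025]
tool_rot: [0.002, 0.36, 0.933, -0.0]
contact_force: [0.4, 0.3, -2.2]
gripper_width: 0.727
grasp_force: 39.1
```

>>> jog_arm(motion=[[0, 0, 0, 0, 0, 30, 40], [0, 0, 0, 0, 0, 45, 40], [0, 0, 0, 0, 0, 45, 40], [0, 0, 0, 0, 0, 45, 40], [0, 0, 0, 0, 0, 45, 40]])

```text
t: 12.32
eef_pos: [0.4699, -0.2255, 0.0579]
tool_rot: [0.001, 0.358, 0.934, 0.0]
contact_force: [-0.7, -0.0, -0.8]
gripper_width: 0.724
grasp_force: 39.1
```

```bash
python3 - <<'E'
from h import *
p=bot.read_camera("top");q=bot.read_camera("side")
a=np.array(p["pixels"])[140:280,370:490];b=np.array(q["pixels"])[190:330,230:430]
i=np.hstack([cv2.resize(a,(343,400)),cv2.resize(b,(457,400))]);cv2.imwrite("pics/j2.png",i[...,::-1])
rel([(.4695,-.2253,.025,48)])
E
```

```text
(0.4695, -0.2253, 0.025, 48) -> [0.001, 0.001, 0.0] [0.2, -0.0, 32.6]
```

View pics/j2.png

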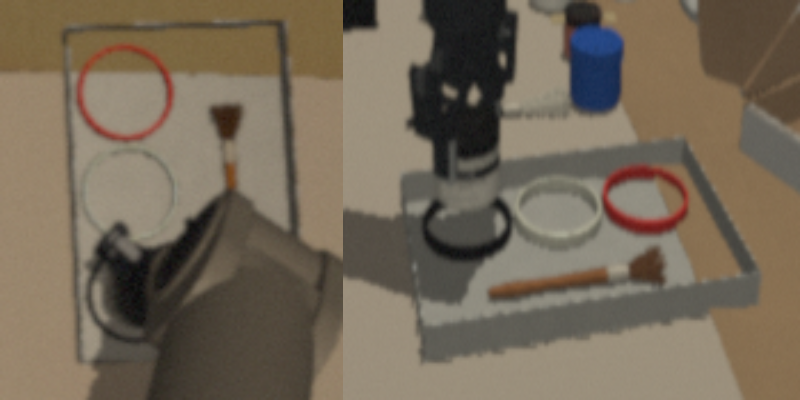

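>>> jog_arm(motion=[[0, 0, 0, 0, 0, 12, 40], [0, 0, 0, 0, 0, 22, 40], [0, 0, 0, 0, 0, 29, 40], [0, 0, 0, 0, 0, 33.5, 40], [0, 0, 0, 0, 0, 33.5, 40], [0, 0, 0, 0, 0, 33.5, 74], [0, 0, 0, 0, 0, 33.5, 74], [0, 0, 0, 0, 0, 20, 74], [0, 0, 0, 0, 0, -20, 74], [0, 0, 0, 0, 0, -70, 85]])

```text
t: 13.68
eef_pos: [0.4685, -0.2251, 0.128]
tool_rot: [-0.001, 0.358, 0.934, -0.0]
contact_force: [0.9, 0.5, 0.8]
gripper_width: 0.995
grasp_force: 0.0
```

```bash
python3 - <<'E'
from h import *
rel([(.55,-.02,.18,55),(.6342,.2144,.16,60),(.6342,.2144,.085,60)])
E
```

```text
(0.55, -0.02, 0.18, 55) -> [-0.001, -0.001, -0.122] [76.7, 206.9, -52.1]
(0.6342, 0.2144, 0.16, 60) -> [-0.001, -0.001, -0.209] [171.0, 437.5, -32.2]
(0.6342, 0.2144, 0.085, 60) -> [-0.001, -0.001, -0.209] [170.9, 437.5, 42.8]
```

>>> jog_arm(motion=[[0, 0, 0, 18, 50, -40, 85], [0, 0, -0.06, 38, 104, -52, 85], [0, 0, -0.122, 58, 158, -52, 85], [0, 0, -0.17, 79, 211, -52, 85], [0, 0, -0.209, 100, 264, -52, 85], [0, 0, -0.209, 121, 316, -50, 85], [0, 0, -0.209, 142, 367, -45, 85], [0, 0, -0.209, 160, 412, -40, 85], [0, 0, -0.209, 171, 437.5, -20, 85], [0, 0, -0.209, 171, 437.5, 30, 85]])

```text
t: 14.92
eef_pos: [0.6371, 0.2191, 0.0991]
tool_rot: [0.003, 0.257, 0.966, 0.003]
contact_force: [0.1, -0.5, -0.7]
gripper_width: 0.99
grasp_force: 0.0
```

>>> jog_arm(motion=[[0, 0, 0, 0, 0, 10, 85], [0, 0, 0, 0, 0, 10, 85], [0, 0, 0, 0, 0, 10, 85]])

```text
t: 15.3
eef_pos: [0.6361, 0.214, 0.0891]
tool_rot: [0.001, 0.259, 0.966, 0.001]
contact_force: [-0.1, -0.4, 1.1]
gripper_width: 0.993
grasp_force: 0.0
```

```bash
python3 - <<'E'
from h import *
p=bot.read_camera("top");q=bot.read_camera("side")
a=np.array(p["pixels"])[120:280,200:480];b=np.array(q["pixels"])[110:330,220:440]
i=np.hstack([cv2.resize(a,(420,240)),cv2.resize(b,(380,240))]);i=np.hstack([cv2.resize(a,(440,400)),cv2.resize(b,(360,400))]);cv2.imwrite("pics/j3.png",i[...,::-1])
rel([(.6342,.2144,.021,60)])
E
```

```text
(0.6342, 0.2144, 0.021, 60) -> [0.002, 0.002, -0.001] [1.6, -0.9, 67.9]
```

View pics/j3.png

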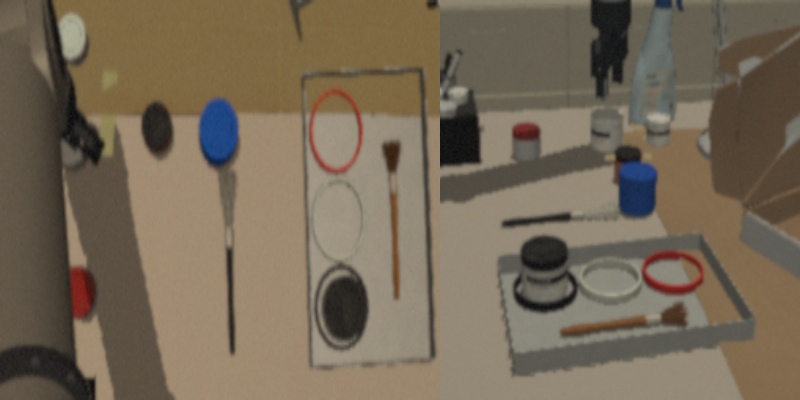

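The black jar stands in its ring and the gripper is centred over the white jar, so I descend and grip.

>>> jog_arm(motion=[[0, 0, 0, 0, 0, 15, 85], [0, 0, 0, 0, 0, 35, 85], [0, 0, 0, 0, 0, 52, 85], [0, 0, 0, 0, 0, 64, 85], [0, 0, 0, 0, 0, 66, 85], [0, 0, 0, 0, 0, 66, 40], [0, 0, 0, 0, 0, 66, 40], [0, 0, 0, 0, 0, 66, 40], [0, 0, 0, 0, 0, 66, 40], [0, 0, 0, 0, 0, 66, 40]])

```text
t: 16.65
eef_pos: [0.6352, 0.2145, 0.0214]
tool_rot: [0.0, 0.259, 0.966, 0.0]
contact_force: [-0.2, -0.2, 4.7]
gripper_width: 0.727
grasp_force: 38.6
```

```bash
python3 - <<'E'
from h import *
rel([(.6342,.2144,.18,60),(.560,-.221,.18,48),(.560,-.221,.06,48)])
E
```

```text
(0.6342, 0.2144, 0.18, 60) -> [0.001, 0.001, -0.0] [0.7, -0.4, -158.6]
(0.56, -0.221, 0.18, 48) -> [0.001, 0.001, 0.209] [-152.8, -414.5, -158.8]
(0.56, -0.221, 0.06, 48) -> [0.001, 0.001, 0.209] [-152.7, -414.7, -38.8]
```

>>> jog_arm(motion=[[0, 0, 0, 0, 0, -50, 40], [0, 0, 0, 0, 0, -110, 40], [0, 0, 0, -15, -40, -150, 40], [0, 0, 0.06, -34, -92, -155, 40], [0, 0, 0.12, -53, -144, -155, 40], [0, 0, 0.18, -73, -197, -155, 40], [0, 0, 0.209, -92, -250, -155, 40], [0, 0, 0.209, -112, -303, -155, 40], [0, 0, 0.209, -131, -355, -155, 40], [0, 0, 0.209, -145, -393, -150, 40]])

```text
t: 17.9
eef_pos: [0.5626, -0.2013, 0.1708]
tool_rot: [0.0, 0.359, 0.933, -0.0]
contact_force: [0.4, 0.4, -1.0]
gripper_width: 0.728
grasp_force: 39.3
```

```bash
python3 - <<'E'
from h import *
bot.read_camera("top");bot.read_camera("top")
rel([(.560,-.221,.055,48)])
E
```

```text
(0.56, -0.221, 0.055, 48) -> [-0.003, 0.0, -0.008] [-10.3, -12.1, 115.3]
```

>>> jog_arm(motion=[[0, 0, 0, -12, -19, 30, 40], [0, 0, 0, -12, -19, 70, 40], [0, 0, 0, -12, -19, 105, 40], [0, 0, 0, -12, -19, 113, 40], [0, 0, 0, -12, -19, 113, 40], [0, 0, 0, -12, -19, 113, 40], [0, 0, 0, -12, -19, 113, 40]])

```text
t: 18.88
eef_pos: [0.5608, -0.2208, 0.0591]
tool_rot: [0.001, 0.358, 0.934, 0.0]
contact_force: [0.7, -0.9, -1.7]
gripper_width: 0.726
grasp_force: 39.3
```

```bash
python3 - <<'E'
from h import *
rel([(.560,-.221,.0235,48)])
E
```

```text
(0.56, -0.221, 0.0235, 48) -> [0.001, 0.002, 0.0] [0.5, -0.7, 35.6]
```

>>> jog_arm(motion=[[0, 0, 0, 0, 0, 12, 40], [0, 0, 0, 0, 0, 23, 40], [0, 0, 0, 0, 0, 31, 40], [0, 0, 0, 0, 0, 35, 40], [0, 0, 0, 0, 0, 35, 40], [0, 0, 0, 0, 0, 35, 74], [0, 0, 0, 0, 0, 35, 74], [0, 0, 0, 0, 0, 20, 74], [0, 0, 0, 0, 0, -20, 74], [0, 0, 0, 0, 0, -80, 85]])

```text
t: 20.12
eef_pos: [0.5589, -0.2203, 0.1386]
tool_rot: [-0.001, 0.358, 0.934, -0.0]
contact_force: [1.2, -0.1, -0.4]
gripper_width: 0.997
grasp_force: 0.0
```

```bash
python3 - <<'E'
from h import *
rel([(.56,-.0,.18,60),(.4765,.1964,.16,70),(.4765,.1964,.08,70)])
E
```

```text
(0.56, -0.0, 0.18, 60) -> [-0.001, -0.002, -0.209] [146.7, 164.4, -41.3]
(0.4765, 0.1964, 0.16, 70) -> [-0.001, -0.003, -0.384] [340.1, 254.5, -21.0]
(0.4765, 0.1964, 0.08, 70) -> [-0.001, -0.003, -0.384] [339.9, 254.7, 59.0]
```

>>> jog_arm(motion=[[0, 0, 0, 20, 22, -30, 85], [0, 0, -0.06, 55, 61, -41, 85], [0, 0, -0.122, 92, 103, -41, 85], [0, 0, -0.18, 130, 146, -41, 85], [0, 0, -0.24, 180, 172, -41, 85], [0, 0, -0.3, 230, 197, -41, 85], [0, 0, -0.384, 280, 222, -41, 85], [0, 0, -0.384, 320, 244, -30, 85], [0, 0, -0.384, 340, 254.5, -10, 85], [0, 0, -0.384, 340, 254.5, 40, 85]])

```text
t: 21.38
eef_pos: [0.479, 0.1998, 0.0999]
tool_rot: [0.003, 0.172, 0.985, 0.003]
contact_force: [0.7, 0.8, -1.5]
gripper_width: 0.992
grasp_force: 0.0
```

>>> jog_arm(motion=[[0, 0, 0, 0, 0, 14, 85], [0, 0, 0, 0, 0, 14, 85], [0, 0, 0, 0, 0, 14, 85]])

```text
t: 21.75
eef_pos: [0.4787, 0.196, 0.0854]
tool_rot: [0.001, 0.174, 0.985, 0.001]
contact_force: [-0.2, 0.1, 0.2]
gripper_width: 0.996
grasp_force: 0.0
```

```bash
python3 - <<'E'
from h import *
p=bot.read_camera("top");q=bot.read_camera("side")
a=np.array(p["pixels"])[120:280,200:480];b=np.array(q["pixels"])[110:330,220:440]
i=np.hstack([cv2.resize(a,(440,400)),cv2.resize(b,(360,400))]);cv2.imwrite("pics/j4.png",i[...,::-1])
rel([(.4765,.1964,.016,70)])
E
```

```text
(0.4765, 0.1964, 0.016, 70) -> [0.002, 0.002, -0.001] [2.2, -0.6, 69.3]
```

View pics/j4.png

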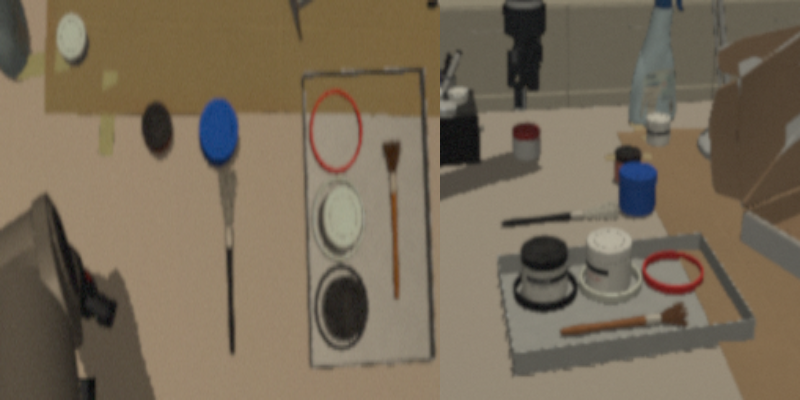

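The white jar stands in its ring and the gripper is over the red jar, so I descend and grip.

>>> jog_arm(motion=[[0, 0, 0, 0, 0, 15, 85], [0, 0, 0, 0, 0, 35, 85], [0, 0, 0, 0, 0, 52, 85], [0, 0, 0, 0, 0, 64, 85], [0, 0, 0, 0, 0, 67, 85], [0, 0, 0, 0, 0, 67, 35], [0, 0, 0, 0, 0, 67, 35], [0, 0, 0, 0, 0, 67, 35], [0, 0, 0, 0, 0, 67, 35], [0, 0, 0, 0, 0, 67, 35]])

```text
t: 23.1
eef_pos: [0.4779, 0.1962, 0.0175]
tool_rot: [0.0, 0.174, 0.985, 0.0]
contact_force: [-0.8, -0.1, 7.5]
gripper_width: 0.604
grasp_force: 36.3
```

```bash
python3 - <<'E'
from h import *
rel([(.4765,.1964,.18,70),(.651,-.217,.18,48),(.651,-.217,.06,48)])
E
```

```text
(0.4765, 0.1964, 0.18, 70) -> [0.001, 0.001, 0.0] [1.2, -0.1, -162.5]
(0.651, -0.217, 0.18, 48) -> [0.001, 0.001, 0.384] [-304.1, -329.0, -162.6]
(0.651, -0.217, 0.06, 48) -> [0.001, 0.001, 0.384] [-304.0, -329.1, -42.6]
```

>>> jog_arm(motion=[[0, 0, 0, 0, 0, -50, 35], [0, 0, 0, 0, 0, -110, 35], [0, 0, 0.05, -30, -32, -155, 35], [0, 0, 0.1, -68, -73, -160, 35], [0, 0, 0.16, -106, -115, -160, 35], [0, 0, 0.22, -144, -156, -160, 35], [0, 0, 0.28, -182, -197, -160, 35], [0, 0, 0.34, -220, -238, -160, 35], [0, 0, 0.384, -258, -279, -160, 35], [0, 0, 0.384, -285, -308, -155, 35]])

```text
t: 24.35
eef_pos: [0.6403, -0.1939, 0.1718]
tool_rot: [0.0, 0.359, 0.933, -0.0]
contact_force: [-0.1, 0.6, -1.3]
gripper_width: 0.608
grasp_force: 37.7
```

>>> jog_arm(motion=[[0, 0, 0, -15, -8, 0, 35], [0, 0, 0, -25, -12, 20, 35], [0, 0, 0, -25, -12, 60, 35], [0, 0, 0, -25, -12, 100, 35], [0, 0, 0, -25, -12, 115, 35], [0, 0, 0, -25, -12, 115, 35], [0, 0, 0, -25, -12, 115, 35], [0, 0, 0, -25, -12, 115, 35]])

```text
t: 25.35
eef_pos: [0.6517, -0.2168, 0.0585]
tool_rot: [0.001, 0.358, 0.934, 0.0]
contact_force: [-0.1, 0.3, -0.8]
gripper_width: 0.602
grasp_force: 37.7
```

```bash
python3 - <<'E'
from h import *
rel([(.651,-.217,.0195,48)])
E
```

```text
(0.651, -0.217, 0.0195, 48) -> [0.001, 0.002, 0.0] [0.5, -0.6, 39.0]
```

>>> jog_arm(motion=[[0, 0, 0, 0, 0, 12, 35], [0, 0, 0, 0, 0, 24, 35], [0, 0, 0, 0, 0, 33, 35], [0, 0, 0, 0, 0, 38.5, 35], [0, 0, 0, 0, 0, 38.5, 35], [0, 0, 0, 0, 0, 38.5, 66], [0, 0, 0, 0, 0, 38.5, 66], [0, 0, 0, 0, 0, 20, 68], [0, 0, 0, 0, 0, -20, 70], [0, 0, 0, 0, 0, -80, 80]])

```text
t: 26.6
eef_pos: [0.6496, -0.2162, 0.1375]
tool_rot: [-0.001, 0.358, 0.934, -0.0]
contact_force: [1.2, -0.3, 0.5]
gripper_width: 0.943
grasp_force: 0.0
```

>>> jog_arm(motion=[[0, 0, 0, 20, 22, -40, 80], [0, 0, 0, 55, 61, -41, 80], [0, 0, 0, 92, 103, -41, 80], [0, 0, 0, 130, 146, -41, 80], [0, 0, 0, 165, 185, -41, 80], [0, 0, 0, 200, 220, -41, 80], [0, 0, 0, 230, 250, -41, 80], [0, 0, 0, 230, 250, -41, 80], [0, 0, 0, 230, 250, -41, 80], [0, 0, 0, 230, 250, -41, 80]])

```text
t: 27.85
eef_pos: [0.6472, 0.121, 0.1784]
tool_rot: [0.0, 0.36, 0.933, -0.0]
contact_force: [-0.1, -0.1, -0.1]
gripper_width: 0.939
grasp_force: 0.0
```

```bash
python3 - <<'E'
from h import *
p=bot.read_camera("top");q=bot.read_camera("side")
print(bot.get_obs()["eef_pos"])
a=np.array(p["pixels"])[120:280,300:480];b=np.array(q["pixels"])[110:330,220:440]
i=np.hstack([cv2.resize(a,(400,400)),cv2.resize(b,(400,400))]);cv2.imwrite("pics/f.png",i[...,::-1])
dark=lambda r,g,b:(r+g+b)<170
for n,box,f,z in[("black",(405,228,436,258),dark,.064),("red",(395,150,436,192),lambda r,g,b:(r>g+50)&(r>b+50),.052),("white",(405,190,436,224),lambda r,g,b:(g>=r-2)&(g>125),.064)]:
    w=W(p,seg(p,box,f),z);print(n,((w.max(0)+w.min(0))/2)[:2].round(4),np.ptp(w,axis=0)[:2].round(3))
for n,z in [("small_black_jar_center",.025),("black_brush_center",.006),("brown_brush_center",.008),("brush_strip",.002)]:
    for r in bot.tip_of(n,p)[:2]: print(n,round(r["score"],2),px2w(p,r["xy"],z).round(3)[:2])
E
```

```text
[0.64704211 0.12139693 0.17809904]
black [ 0.4676 -0.2228] [0.059 0.067]
red [ 0.6483 -0.2152] [0.048 0.048]
white [ 0.5595 -0.2202] [0.057 0.062]
small_black_jar_center 0.75 [0.638 0.079]
black_brush_center 0.9 [ 0.506 -0.043]
brown_brush_center 0.78 [ 0.556 -0.316]
brush_strip 0.74 [ 0.556 -0.321]
```

View pics/f.png

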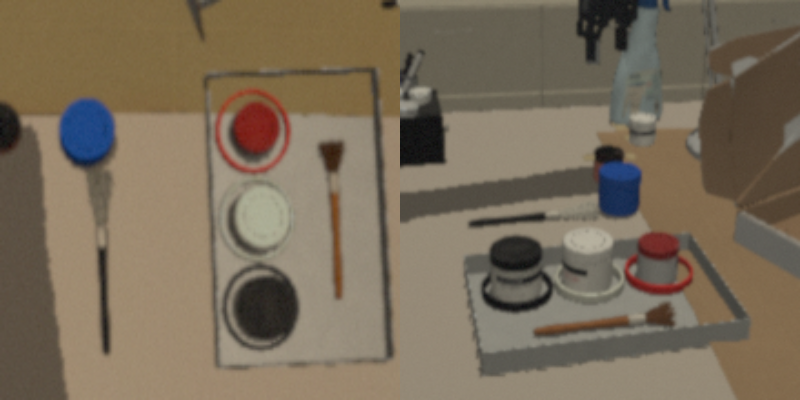

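All three jars stand upright in their rings, within about 3 mm of centre. The brush is mid-strip, the look-alikes have not moved and the arm is clear.

```bash
python3 -c "
from station import bot
print(bot.hand_in())"
```

```text
the job is handed in; nothing more can be done
None
```

The kit is packed and handed in at about 28 s of the 115 s allowed: by the last pictures the jars stand upright in their matching rings, the brown brush lies flat mid-strip and the look-alikes have not moved; `hand_in()` returned no verdict.

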